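# Seat the angle bracket on the drilling jig's dowel

## Robot

A 6-joint arm with a two-finger parallel gripper is mounted at the origin on the work surface. World frame = base frame: x ahead of the robot, y to its left, z up, the work surface at z = 0. Lengths are in mm, angles in rad, forces in N, time in s.
With the tool pointing down it reaches from about 150 to 775 mm from the base axis. Payload 6.1 kg.
Tool frame: the origin (TCP) lies at the very end of the fingers, on their centre line; the grasp point (between the pads) lies 19 mm behind it; z points along the fingers, y is the direction in which the jaws open and shut (so a half turn about z gives the same grasp; the last joint's range is limited). The gripper opens to 85 mm and grips with 20 to 120 N. Pads are 22 mm wide; open, the fingers measure 114 mm over their backs; the gripper's body (76 mm by 85 mm) begins 54 mm behind the grasp point. The pads swing forward as they close: fully open they stand 13 mm farther back than shut.
Start: joints at [-1.239, 0.126, -0.04, 1.405, 0, 1.571], TCP at [171.009, -496.351, 231.295] pointing down, gripper open.
Joint ranges: [-2.72, 2.72], [-0.95, 1.95], [-1.27, 1.35], [-1.78, 2.02], [-1.46, 1.47], [-3.14, 3.14]. Speed limits (rad/s): [2.39, 2.39, 3.01, 3.14, 3.14, 3.14].

## Interface

Orientations are given as a unit quaternion [x, y, z, w].
In Python, from workcell import arm gives the robot as it stands. The module is installed in compiled form; this text tells all that it offers.
- The arm moves only by the tool apply_moves, never from a script. Its argument "moves" is one flat list of numbers, 7 for each row, row after row: the turn, a rotation vector about the tool's x, y, z in rad, then the shift along the tool's x, y, z in mm, then the opening, from 0 (shut) to 1 (fully open). A call has 1 to 10 rows; each row is the pose to reach, as a shift and turn from the pose commanded when the call began, along the tool's axes at that moment; what a row does not reach only later rows make up. A row lasts 1/8 s, in which the tool goes at most 62.5 mm and 10.7 degrees, less where a joint would pass 70% of its speed; a pose out of reach is approached as far as the arm can. A call with a gripper value outside its range is refused whole. The fingers move at their own pace and stop on an object; "newtons" is the grip in N (left out, the last holds). Time passes only in rows, so rows that repeat a pose let the fingers close. It gives the time, the measured TCP pose, the force and the opening at its end, in the units of the state.
- arm.sense(): the state, without advancing time (a new reading comes with each control period).
- arm.snapshot(name): name is "side" or "top" or "wrist"; returns a dict with "frame" (384x512x3 uint8, red, green, blue), "fovy" (degrees; the focal length in pixels is half the picture's height over the tangent of half this angle, whatever the lens; pixels are square), "cx", "cy" (the principal point, pixels), "eye" and "orientation" of the camera in the world. Camera axes: x right, y up, looking along -z (the intrinsics and any distortion apply to the point x, -y, -z); pixel columns grow to the right and rows downward; lengths in mm; the calibration is good to about 2 mm. A picture is of the moment at which its call begins. There is no depth.
- arm.close_job(): hands the job in, once; it reports no verdict.
Trained networks look in a picture, given as the dict that the camera call returned (one of the last four; its "shot" number tells which), for a name from the list of things; names that differ only in an ending like _2 or _b are one class to them, and where a whole thing is asked for, a point or a joint stands for the part that bears it (a point fixed in the world has none). Each returns a list of dicts, best first, with "confidence" (0 to 1); they miss things now and then, are a little off and sometimes report something else, mostly with a low value. They report only what shows in the picture. A call takes as long as a camera call. They do not tell look-alikes from the thing itself.
- arm.spot_in(picture, target): "extent" ([left, top, right, bottom] in pixels, round what is visible of it).
- arm.regions_of(picture, target): "mask" (384x512 bool, what is visible of it) and "extent" ([left, top, right, bottom] in pixels, round what is visible of it).
The state is a dict: "time": time; "joints": joint angles; "qd": joint speeds; "joint_torque": joint torques, N m; "ee_pos": TCP position; "orientation": TCP orientation; "force": force on the tool from outside, world axes, zero at the start; "wrist_torque": the same for the moment, N m; "gripper_width": finger opening in mm.
Only numpy, scipy, OpenCV 4.12 (cv2) and the standard library are available. Lean on these libraries where they do the work, as an engineer would, in place of code of your own. Each camera call takes 0.05 s, during which the arm holds its last target.

## Task

Take the aluminium angle bracket out of the grey tray, lay it on the plywood drilling jig with a long edge along the wooden fence, and nudge it along the fence until its hole drops over the steel dowel and it sits fully down, flat on the board and still lying along the fence, then let go. Feel your way gently: do not press or push hard on the dowel or jig (keep it under about 25 N), and leave the jar, wrench and pipe nipple where they are.

Things in the scene. Friction and masses are not known exactly. Their poses are not given: they have to be found in the camera images.
- bracket: Loose L-shaped aluminium angle bracket, about 160 g, flat in the tray at the start. Origin: centre of the underside of its base plate, z up. Base plate 50 mm (x) by 120 mm (y) by 6 mm thick, with one round hole. At its -y end an upright leaf crosses the full 50 mm width, 8 mm thick (y = -60 to -52), its top 51 mm above the underside.
- bracket_leaf (a point): Centre of the bracket's upright leaf, the part to grip (across its 8 mm thickness): 56 mm from the bracket's origin along -y, 30 mm above the underside. Axes as the bracket's.
- bracket_hole (a point): Centre of the bracket's through hole, 15 mm across, on the underside: 10 mm from the bracket's origin along -y. Axes as the bracket's.
- jig: Fixed drilling jig: plywood board 120 mm (x) by 240 mm (y), 18 mm thick, z up, origin at the centre of its underside. Steel dowel stands on its middle line (x = 0). A wooden fence, 16 mm high above the board, runs along y over the full length.
- fence_mid (a point): Middle of the foot of the fence's guiding face, on the board's upper face; the face looks to -x and is 25.7 mm from the middle line. So the 50 mm wide bracket lying along the fence, 0.7 mm off it, has its hole in line with the dowel; it may lie either way round. Axes as the jig's.
- slot_mid (a point): Centre of a dark slot mark on the board's upper face (18 mm above the counter), axes as the jig's. In the slot stands the fixed steel dowel, 12 mm across, 8 mm high above the board, tip bevelled by 0.8 mm. Its place along y is NOT measured: anywhere within 25 mm either side of this point; off x by 0 mm. Until the hole is found the plate rides on the dowel's tip.
- tray: Fixed open tray of grey plastic, 120 (x) by 200 (y) mm, walls 15 mm high and 4 mm thick, floor 4 mm thick; origin at the centre of its underside.
- screw_jar: Bystander: clear glass jar of rusted lag screws, 74 mm across, 106 mm tall, origin at the centre of its underside. Leave alone.
- wrench: Bystander: chrome wrench lying on the counter, about 175 mm long along its x. Leave alone.
- nipple: Bystander: bronze pipe nipple standing on end, 31 mm across, 70 mm tall, origin at the centre of its underside. Leave alone.
There are look-alikes about, which are no part of the job. There is more than one size of the bracket; the job needs the smallest. Of the things that look like the tray, the larger one is meant.

How it is judged (in metres and radians):
On the way:
1. the bracket is lifted clear out of the tray (height (world z) of bracket_hole above 0.03 m and contact force between bracket and tray below 0.01 N), for 0.2 s.
At the end, for the whole second after the job is handed in: Bracket released, at rest, hole over the dowel: underside within 1.8 mm of the board at the hole, tilt under 2 deg, hole within 3.5 mm of the middle line and 28 mm of the slot centre along the fence, long edges within 5 deg of the fence (either way round) (z of bracket_hole in the frame of slot_mid between -0.003 and 0.0018 m and x of bracket_hole in the frame of slot_mid between -0.0035 and 0.0035 m and y of bracket_hole in the frame of slot_mid between -0.028 and 0.028 m and angle between bracket's own z axis and vertical below 0.035 rad and angle between the y axis of bracket and the y axis of jig, either way round below 0.09 rad and linear speed of bracket below 0.01 m/s and contact force between bracket and the fingers below 0.01 N); the robot touches nothing.
It fails at once if the bracket pressed on the dowel with more than 40 N (contact force between bracket and dowel above 40 N).
It fails at once if the bracket pressed or dropped on the jig with more than 80 N (contact force between bracket and jig above 80 N).
It fails at once if the glass jar moved (distance of screw_jar from where it was at the start of the episode above 0.02 m).
It fails at once if the wrench moved (distance of wrench from where it was at the start of the episode above 0.02 m).
It fails at once if the pipe nipple moved (distance of nipple from where it was at the start of the episode above 0.02 m).
It also fails if it takes over 64 s, if anything falls off the work surface, if the arm or the gripper's body presses on something with over 40 N, if the wrist force passes 120 N, or if a joint passes its speed limit or range.

## Working session

There is one attempt and no reset: what is moved stays moved. The work goes in short steps, Python scripts to look and compute and a tool call to move; the robot and the scene stay as the last step left them, time stands still between calls to the robot, and variables do not carry over. Pictures are saved under pics/ and viewed, and the job is handed in when it is done.

Besides the shell and the picture viewer there is one more tool, called after "Request:" as a command line: name --argument value ..., lists and objects as JSON in quotes. apply_moves: Moves the arm, as the interface text tells. Its arguments: {"type":"object","properties":{"moves":{"type":"array","items":{"type":"number"}},"newtons":{"type":"number"}},"required":["moves"]}

```bash
mkdir -p pics
cat > h.py <<'E'
import numpy as np, cv2
from scipy.spatial.transform import Rotation as R
from workcell import arm
def f_of(p): return p['frame'].shape[0]/2/np.tan(np.radians(p['fovy'])/2)
def ray(p,u,v):
    f=f_of(p); d=np.array([(u-p['cx'])/f,-(v-p['cy'])/f,-1.0])
    return R.from_quat(p['orientation']).apply(d)
def onz(p,u,v,z):
    d=ray(p,u,v); e=np.array(p['eye']); return e+d*(z-e[2])/d[2]
def proj(p,X):
    c=R.from_quat(p['orientation']).inv().apply(np.asarray(X,float)-np.array(p['eye'])); f=f_of(p)
    c=np.atleast_2d(c); return np.stack([p['cx']+f*c[:,0]/-c[:,2],p['cy']-f*c[:,1]/-c[:,2]],1)
def save(p,n,s=1): 
    im=cv2.cvtColor(p['frame'],cv2.COLOR_RGB2BGR)
    if s!=1: im=cv2.resize(im,None,fx=s,fy=s,interpolation=cv2.INTER_CUBIC)
    cv2.imwrite('pics/'+n,im)
E
python3 - <<'E'
from h import *
for n in ['top','side']:
    p=arm.snapshot(n); save(p,n+'1.png',1.5)
    print(n,{k:v for k,v in p.items() if k!='frame'})
    np.save(n+'1.npy',p,allow_pickle=True)
    for t in ['bracket','jig','tray','slot_mid','screw_jar','wrench','nipple']:
        try: print(t,[(np.round(d['extent']).tolist(),round(d['confidence'],2)) for d in arm.spot_in(p,t)])
        except Exception as e: print(t,e)
print(arm.sense())
E
```

```text
top {'fovy': 51.98309190834269, 'cx': 253.3345259193605, 'cy': 183.99659166493996, 'eye': array([409.76913087, -89.43802672, 931.52265384]), 'orientation': array([-0.04592549,  0.05047308,  0.70999312, -0.70089449]), 'shot': 1}
bracket [([319.0, 98.0, 406.0, 136.0], 0.95), ([258.0, 240.0, 296.0, 326.0], 0.89), ([253.0, 189.0, 310.0, 215.0], 0.56), ([243.0, 165.0, 330.0, 226.0], 0.15)]
jig [([91.0, 165.0, 201.0, 234.0], 0.79)]
tray [([356.0, 213.0, 422.0, 254.0], 0.84), ([242.0, 166.0, 329.0, 225.0], 0.61)]
slot_mid [([95.0, 168.0, 205.0, 235.0], 0.72)]
screw_jar [([193.0, 58.0, 227.0, 99.0], 0.75)]
wrench [([286.0, 62.0, 306.0, 131.0], 0.81)]
nipple [([159.0, 79.0, 178.0, 101.0], 0.79)]
side {'fovy': 56.940680736993556, 'cx': 250.8033832701097, 'cy': 192.03383906076064, 'eye': array([275.76427788, 354.71661415, 686.72924632]), 'orientation': array([-0.09552029,  0.32861632,  0.90804305, -0.2415471 ]), 'shot': 2}
bracket [([310.0, 205.0, 402.0, 264.0], 0.82), ([223.0, 92.0, 272.0, 152.0], 0.76), ([259.0, 169.0, 306.0, 223.0], 0.65)]
jig [([141.0, 242.0, 270.0, 371.0], 0.71)]
tray [([2
[... 312 characters left out ...]
, 'joints': array([-1.23898921e+00,  1.25785196e-01, -3.95813813e-02,  1.40538546e+00,
       -7.46849042e-06,  1.57077864e+00]), 'qd': array([ 1.52579584e-03, -1.44421028e-03, -1.17971717e-03,  4.97327263e-04,
        5.37868901e-04, -3.38383325e-05]), 'joint_torque': array([-1.71876807e-03, -4.35641420e+01,  3.53070188e+01,  6.11012802e-04,
        4.13018074e-05, -4.49578593e-06]), 'ee_pos': array([ 171.01690806, -496.36220043,  231.31083364]), 'orientation': array([ 9.86268080e-01,  1.65152274e-01, -2.58616293e-08,  2.24588516e-05]), 'force': array([-0.20829388,  0.15878087,  0.02098128]), 'wrist_torque': array([-0.02396309, -0.04363695, -0.02366354]), 'gripper_width': 84.98638723102219}
```

View pics/top1.png

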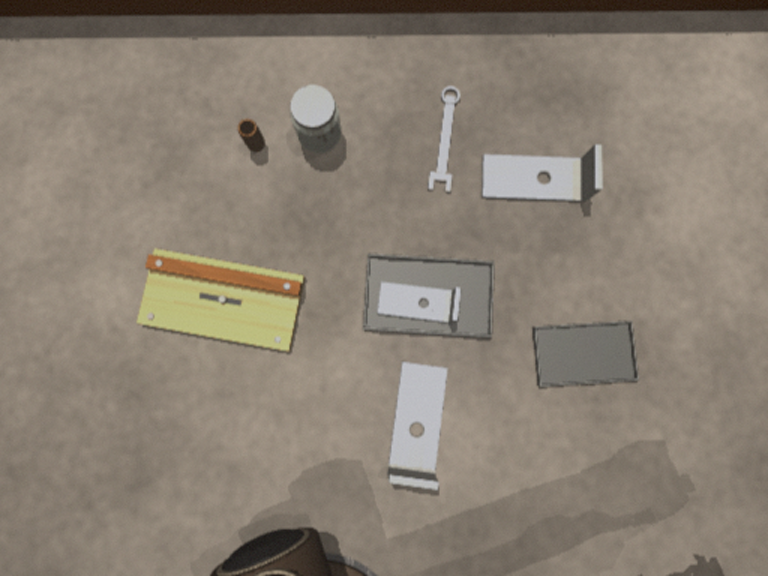

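View pics/side1.png

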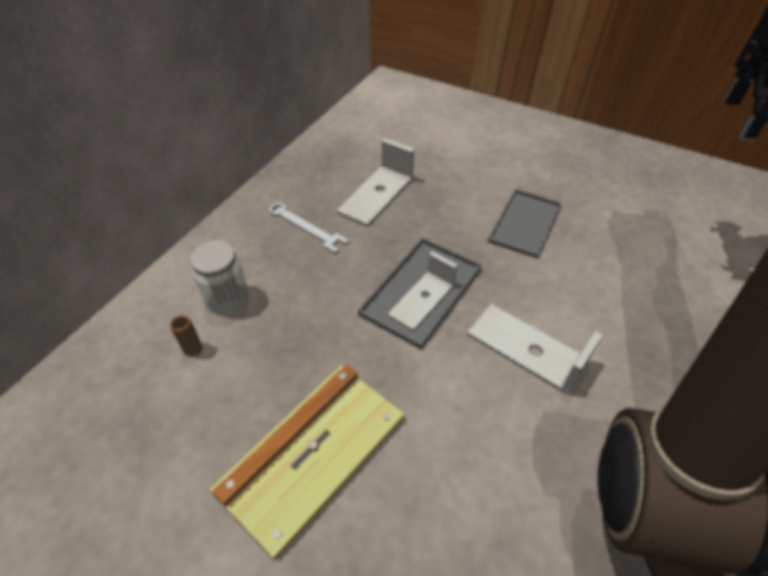

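Run:
```python
from h import *
for n,boxes in {'top':[(85,155,215,245),(235,160,340,235)],'side':[(135,235,275,375),(235,155,325,235)]}.items():
    p=np.load(n+'1.npy',allow_pickle=True).item()
    for i,(a,b,c,d) in enumerate(boxes):
        im=cv2.cvtColor(p['frame'],cv2.COLOR_RGB2BGR)[b:d,a:c]
        s=min(800/(c-a),600/(d-b)); print(n,i,a,b,s)
        cv2.imwrite(f'pics/{n}_c{i}.png',cv2.resize(im,None,fx=s,fy=s,interpolation=cv2.INTER_CUBIC))
```

```text
top 0 85 155 6.153846153846154
top 1 235 160 7.619047619047619
side 0 135 235 4.285714285714286
side 1 235 155 7.5
```

View pics/top_c0.png

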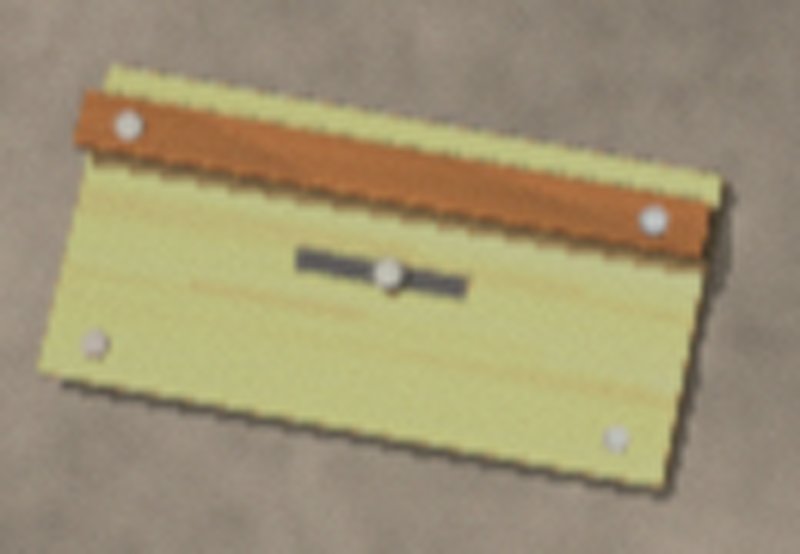

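View pics/top_c1.png

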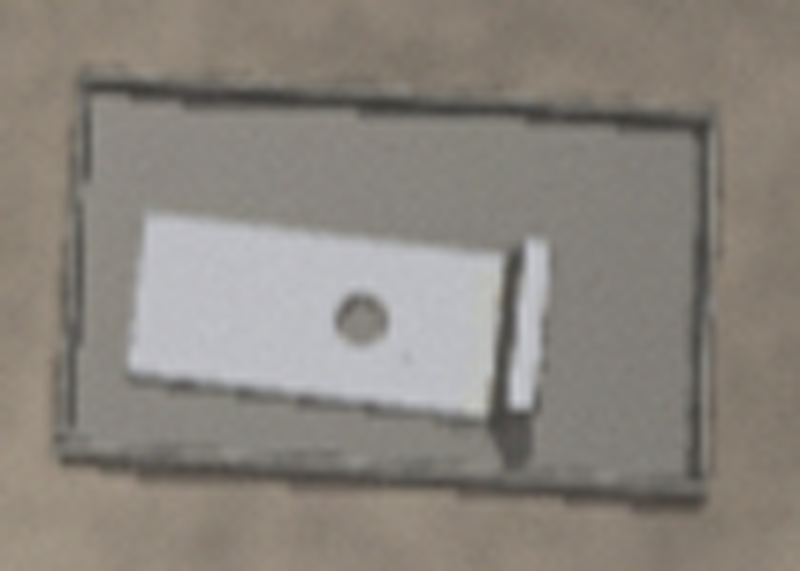

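View pics/side_c0.png

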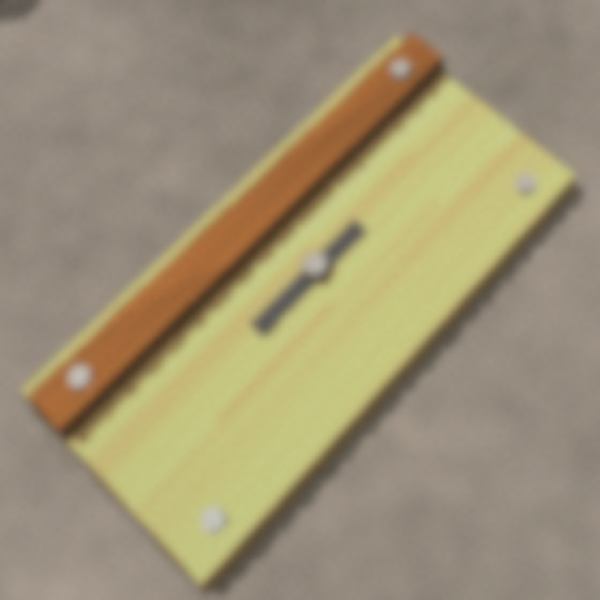

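View pics/side_c1.png

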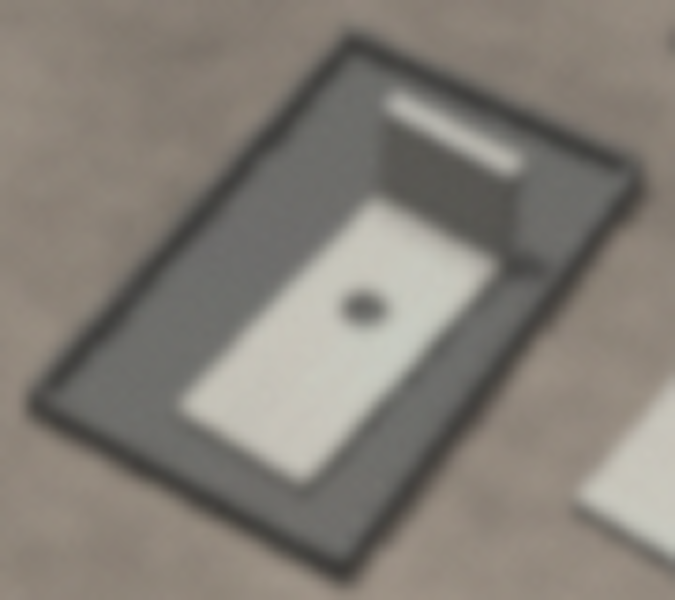

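```bash
cat > fit.py <<'E'
from h import *
from scipy.optimize import least_squares
T=np.load('top1.npy',allow_pickle=True).item(); S=np.load('side1.npy',allow_pickle=True).item()
def cv(l,a,b,s): return [((u+.5)/s+a-.5,(v+.5)/s+b-.5) for u,v in l]
def fit(obs,x0,z0=0):
    def res(x):
        c,s=np.cos(x[2]),np.sin(x[2]); r=[]
        for p,L,U in obs:
            L=np.array(L,float); W=np.stack([x[0]+c*L[:,0]-s*L[:,1],x[1]+s*L[:,0]+c*L[:,1],L[:,2]+z0],1)
            r.append(proj(p,W)-np.array(U))
        return np.concatenate(r).ravel()
    o=least_squares(res,x0); return o.x,res(o.x).reshape(-1,2)
jt=cv([(112,66),(720,175),(664,488),(40,373)],85,155,6.1538)
js=cv([(400,38),(577,175),(205,588),(22,392)],135,235,4.2857)
print('top pts',[np.round(onz(T,*u,18)[:2],1) for u in jt]); print('side',[np.round(onz(S,*u,18)[:2],1) for u in js])
bt=cv([(146,213),(128,373),(361,319),(525,236),(548,238),(533,412),(508,410)],235,160,7.619)
bs=cv([(180,405),(303,483),(363,308),(385,105),(395,92),(525,158),(512,178)],235,155,7.5)
zs=[10,10,10,55,55,55,55]
print('b top',[np.round(onz(T,*u,z)[:2],1) for u,z in zip(bt,zs)]); print('b side',[np.round(onz(S,*u,z)[:2],1) for u,z in zip(bs,zs)])
dt=cv([(388,273),(382,273.5)],85,155,6.1538); ds=cv([(317,262),(310,278)],135,235,4.2857)
print('dowel,slot',[np.round(onz(T,*u,z)[:2],1) for u,z in zip(dt,(26,18))],[np.round(onz(S,*u,z)[:2],1) for u,z in zip(ds,(26,18))])
E
python3 fit.py
```

```text
top pts [array([583.9, 257.3]), array([539. ,  24.9]), array([421.1,  45.3]), array([467.1, 279.8])]
side [array([535.6,  26.4]), array([420.4,  49.1]), array([465.1, 284.1]), array([582.8, 261.1])]
b top [array([527.8, -97. ]), array([478.3, -90.8]), array([ 494.1, -162.9]), array([ 513.8, -208.2]), array([ 513.2, -214.9]), array([ 462.1, -208.9]), array([ 462.7, -201.6])]
b side [array([527.1, -96.2]), array([478.7, -88.4]), array([ 494.3, -160.9]), array([ 512.4, -207.2]), array([ 512.1, -214.2]), array([ 462.6, -208.1]), array([ 462.5, -198.1])]
dowel,slot [array([502.3, 148. ]), array([503. , 152.4])] [array([501.4, 149.8]), array([502.6, 155.3])]
```

```bash
cat >> fit.py <<'E'
jc=[(60,120,18),(60,-120,18),(-60,-120,18),(-60,120,18)]
jsL=[(60,-120,18),(-60,-120,18),(-60,120,18),(60,120,18)]
bL=[(25,60,6),(-25,60,6),(0,-10,6),(25,-52,51),(25,-60,51),(-25,-60,51),(-25,-52,51)]
for nm,o,x0,z0 in [('jig',[(T,jc,jt),(S,jsL,js)],[500,150,-.19],0),('brk',[(T,bL,bt),(S,bL,bs)],[500,-150,-.1],4)]:
    x,r=fit(o,x0,z0); print(nm,np.round(x,3)); print(np.round(r,1).tolist())
    for q in o: print(np.round(fit([q],x0,z0)[0],3))
E
python3 fit.py|tail -8
```

```text
jig [ 5.01896e+02  1.53721e+02 -1.91000e-01]
[[-1.2, 0.2], [0.2, 0.4], [-0.9, 0.4], [-1.4, 0.6], [-0.5, -1.1], [0.5, -0.6], [0.1, -0.9], [0.0, -0.6]]
[ 5.02803e+02  1.51814e+02 -1.90000e-01]
[ 5.01050e+02  1.55034e+02 -1.93000e-01]
brk [ 4.95224e+02 -1.52492e+02 -1.33000e-01]
[[-0.3, -0.0], [-0.5, -0.0], [-0.2, 0.1], [-0.4, 0.3], [0.2, 0.5], [-0.1, -0.2], [-0.4, -0.4], [-0.3, -0.2], [0.4, -0.3], [0.4, -0.4], [-0.3, -0.1], [0.2, -0.3], [0.1, -0.1], [0.1, -0.8]]
[ 4.95248e+02 -1.53035e+02 -1.30000e-01]
[ 4.95032e+02 -1.51465e+02 -1.37000e-01]
```

Request:
apply_moves --moves '[0,0,0,40,-17,7,1,0,0,0,90,-39,16,1,0,0,0,140,-60,25,1,0,0,0,190,-82,34,1,0,0,0,240,-103,43,1,0,0,0,290,-125,52,1,0,0,0,335,-144,60,1,0,0,0,370,-160,66,1,0,0,0,393.5,-169.5,70,1,0,0,0,393.5,-169.5,70,1]' --newtons 30

```text
time: 2.05
ee_pos: [488.6, -206.7, 160.7]
orientation: [0.986, 0.167, -0.0, -0.0]
force: [-1.1, 0.0, 0.5]
gripper_width: 85.7
```

```bash
python3 -c "
from h import *
s=arm.sense();print(s['time'],s['joints'],s['ee_pos'],s['orientation'])"
```

```text
2.05 [-4.00252480e-01  1.45825088e-01 -1.70839760e-01  1.25497994e+00
  1.38333915e-05  2.40677841e+00] [ 488.6251517  -206.72839851  160.73607254] [ 9.86041062e-01  1.66501785e-01 -3.54005017e-04 -2.33878700e-04]
```

Request:
apply_moves --moves '[0,0,-0.18,0,0,0,1,0,0,-0.36,0,0,0,1,0,0,-0.54,0,0,0,1,0,0,-0.72,0,0,0,1,0,0,-0.9,0,0,0,1,0,0,-1.08,0,0,0,1,0,0,-1.26,0,0,0,1,0,0,-1.44,0,0,0,1]'

```text
time: 3.05
ee_pos: [487.1, -208.8, 161.6]
orientation: [0.631, 0.776, -0.0, 0.0]
force: [-1.1, -0.8, -0.5]
gripper_width: 85.5
```

Request:
apply_moves --moves '[0,0,-0.18,0,0,0,1,0,0,-0.36,0,0,0,1,0,0,-0.54,0,0,0,1,0,0,-0.72,0,0,0,1,0,0,-0.9,0,0,0,1,0,0,-1.08,0,0,0,1,0,0,-1.236,0,0,0,1,0,0,-1.236,0,0,0,1,0,0,-1.236,0,0,0,1]'

```text
time: 4.18
ee_pos: [487.5, -208.4, 161.5]
orientation: [0.068, 0.998, -0.0, 0.0]
force: [-0.2, 0.1, 0.6]
gripper_width: 85.9
```

```bash
python3 -c "
from h import *
s=arm.sense();print(s['time'],s['joints'],s['ee_pos'],R.from_quat(s['orientation']).as_matrix().round(4))
p=arm.snapshot('wrist');save(p,'w1.png',1.5);print(p['eye'])
M=R.from_quat(s['orientation']).as_matrix()
def tr(L):
    x,y,a=495.224,-152.49,-.133;c,ss=np.cos(a),np.sin(a);return [x+c*L[0]-ss*L[1],y+ss*L[0]+c*L[1],L[2]+4]
P=[(25,60,6),(-25,60,6),(0,-10,6),(25,-52,51),(25,-60,51),(-25,-60,51),(-25,-52,51)]
im=cv2.imread('pics/w1.png')
for q in proj(p,np.array([tr(l) for l in P])): cv2.circle(im,(int(q[0]*1.5),int(q[1]*1.5)),3,(0,0,255),1)
cv2.imwrite('pics/w1b.png',im)
"
```

```text
4.175 [-4.03821586e-01  1.44066808e-01 -1.71290066e-01  1.25528312e+00
 -1.24492029e-04 -2.66799107e-01] [ 487.50581198 -208.35379369  161.46435642] [[-9.906e-01  1.366e-01  1.000e-04]
 [ 1.366e-01  9.906e-01 -2.000e-04]
 [-1.000e-04 -2.000e-04 -1.000e+00]]
[ 405.33851332 -196.78051722  304.18143407]
```

View pics/w1b.png

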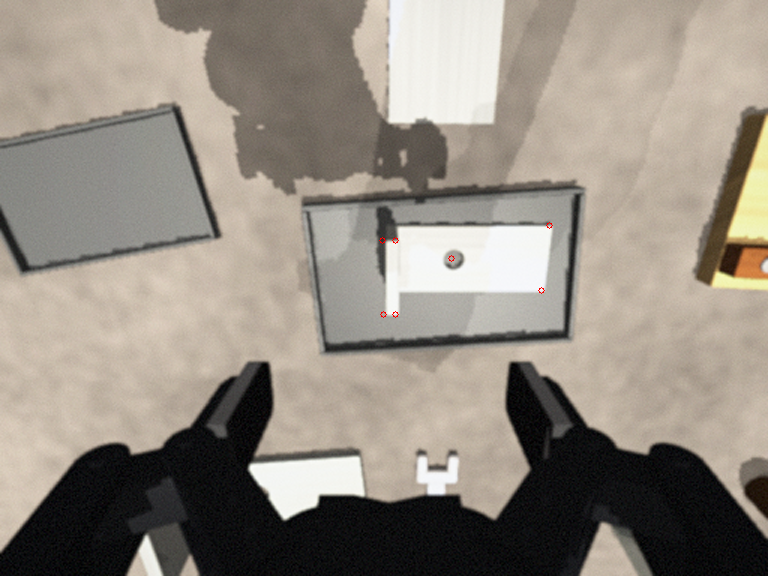

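Request:
apply_moves --moves '[0,0,0,0,0.5,25,0.5,0,0,0,0,0.5,60,0.5,0,0,0,0,0.5,90,0.5,0,0,0,0,0.5,115,0.5,0,0,0,0,0.5,132,0.5,0,0,0,0,0.5,143.5,0.5,0,0,0,0,0.5,143.5,0.5]' --newtons 40

```text
time: 5.1
ee_pos: [487.6, -207.3, 17.4]
orientation: [0.067, 0.998, 0.0, -0.0]
force: [0.4, -0.1, 0.3]
gripper_width: 42.7
```

Request:
apply_moves --moves '[0,0,0,0,0,0,0.3,0,0,0,0,0,0,0.15,0,0,0,0,0,0,0,0,0,0,0,0,0,0,0,0,0,0,0,0,0,0,0,0,0,0,0,0]' --newtons 60

```text
time: 5.85
ee_pos: [488.5, -207.6, 18.7]
orientation: [0.067, 0.998, -0.0, 0.001]
force: [-0.9, -0.1, 6.4]
gripper_width: 7.7
```

Request:
apply_moves --moves '[0,0,0,0,0,-5,0,0,0,0,0,0,-20,0,0,0,0,0,0,-45,0,0,0,0,0,0,-70,0,0,0,0,0,0,-90,0,0,0,0,0,0,-100,0,0,0,0,0,0,-100,0,0,0,0,0,0,-100,0,0,0,0,0,0,-100,0]'

```text
time: 6.98
ee_pos: [487.4, -207.2, 116.8]
orientation: [0.067, 0.998, 0.0, -0.001]
force: [0.5, -0.4, -1.5]
gripper_width: 7.3
```

```bash
python3 -c "
from h import *
s=arm.sense();print(s['time'],s['joints'],s['ee_pos'],s['force'],s['gripper_width'],R.from_quat(s['orientation']).as_matrix().round(4))
for n in ['wrist','side','top']:
  p=arm.snapshot(n);save(p,n+'2.png',1.5);np.save(n+'2.npy',p,allow_pickle=True)
"
```

```text
6.975 [-4.01978888e-01  1.60285395e-01 -2.51308168e-01  1.16092955e+00
 -3.26241243e-06 -2.68216732e-01] [ 487.35571428 -207.18950889  116.84625525] [ 0.54526936 -0.42210915 -1.51697523] 7.329165480037108 [[-9.911e-01  1.334e-01 -1.600e-03]
 [ 1.334e-01  9.911e-01  7.000e-04]
 [ 1.700e-03  5.000e-04 -1.000e+00]]
```

View pics/wrist2.png

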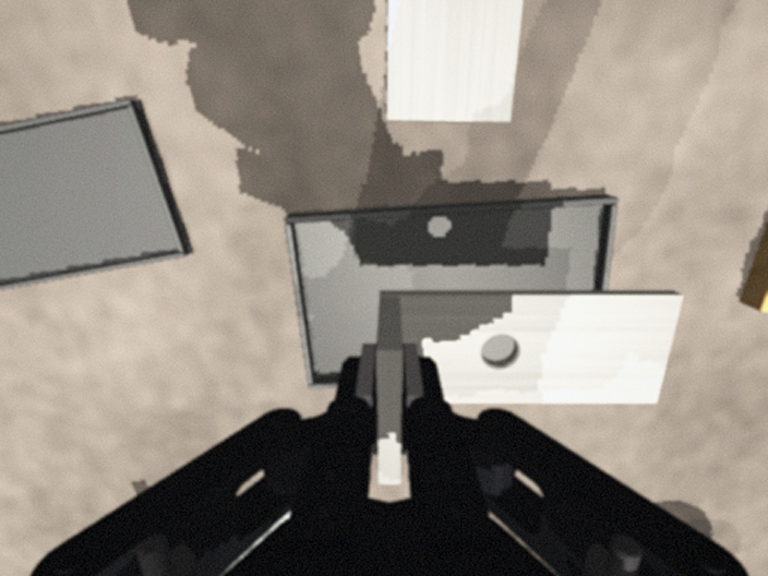

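View pics/side2.png

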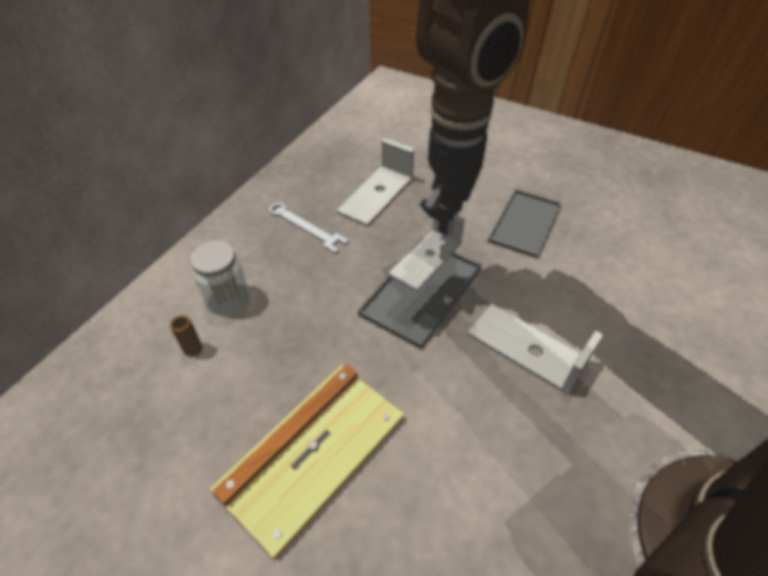

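```bash
cat > g.py <<'E'
from h import *
from scipy.optimize import least_squares
import sys
def grip(p,s_pos,M,L,U,x0=(0,56,30,0,0)):
    L=np.array(L,float);U=np.array(U,float)
    # params: bracket origin in tool-ish world frame. bracket frame nominal: x=-toolx,y=tooly,z=-toolz
    B0=M@np.diag([-1,1,-1])
    def W(q): 
        Rr=B0@R.from_rotvec([q[3],0,q[4]]).as_matrix()
        return s_pos+B0@np.array([q[0],q[1],q[2]])+L@Rr.T
    f=lambda q: np.r_[(proj(p,W(q))-U).ravel(),(q[1]-56)/2]
    o=least_squares(f,x0); return o.x,f(o.x)
if __name__=='__main__':
    p=np.load('wrist2.npy',allow_pickle=True).item(); s=arm.sense()
    M=R.from_quat(s['orientation']).as_matrix()
    L=[(-25,60,6),(25,60,6),(0,-10,6),(-25,-60,6)]
    U=np.array([(681,296),(659,403),(498,347),(380,295)])/1.5
    q,r=grip(p,s['ee_pos'],M,L,U,(0,56,-18,0,0)); print(q.round(3),r.round(2))
    im=cv2.imread('pics/wrist2.png')
    B0=M@np.diag([-1,1,-1]);Rr=B0@R.from_rotvec([q[3],0,q[4]]).as_matrix()
    for l in L+[(25,-52,51),(-25,-52,51),(-25,60,0),(-25,-60,0)]:
        u=proj(p,s['ee_pos']+B0@q[:3]+Rr@np.array(l,float))[0]*1.5; cv2.circle(im,(int(u[0]),int(u[1])),3,(0,0,255),1)
    cv2.imwrite('pics/wrist2f.png',im)
E
python3 g.py
```

```text
[ 1.5160e+00  5.7701e+01 -2.1342e+01  1.0200e-01  3.5000e-02] [ 0.11 -0.44 -0.07 -0.06 -0.6   1.07  0.27 -0.52  0.85]
```

View pics/wrist2f.png

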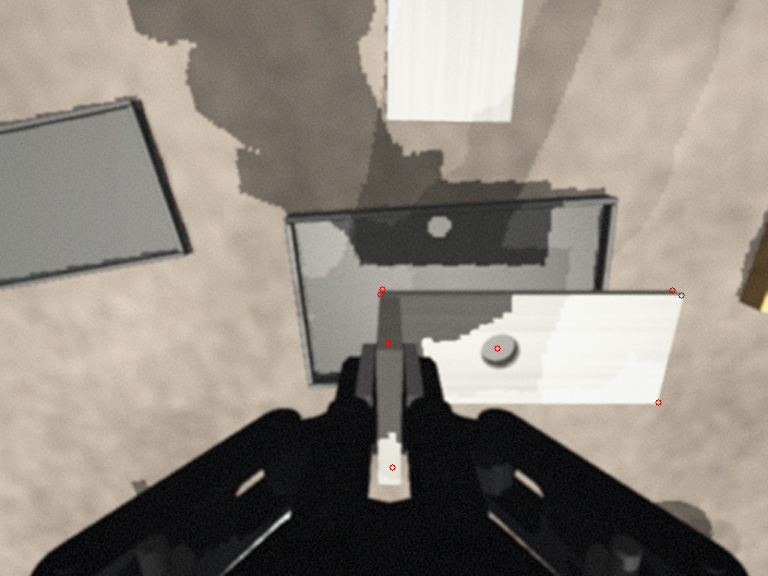

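Run:
```python
from h import *
for n,(a,b,c,d) in {'top':(235,150,345,235),'side':(245,140,325,200)}.items():
    p=np.load(n+'2.npy',allow_pickle=True).item()
    im=cv2.cvtColor(p['frame'],cv2.COLOR_RGB2BGR)[b:d,a:c]
    s=min(800/(c-a),600/(d-b)); print(n,a,b,s)
    cv2.imwrite(f'pics/{n}2_c.png',cv2.resize(im,None,fx=s,fy=s,interpolation=cv2.INTER_CUBIC))
```

```text
top 235 150 7.0588235294117645
side 245 140 10.0
```

View pics/top2_c.png

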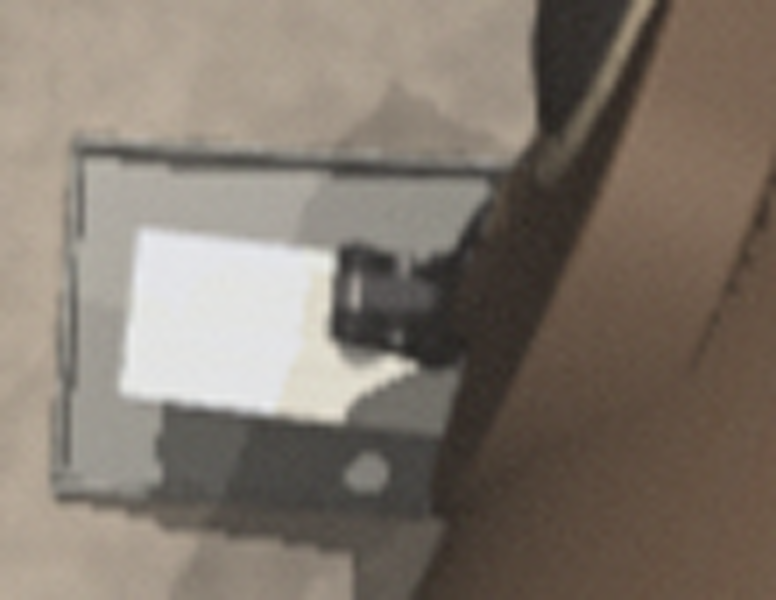

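View pics/side2_c.png

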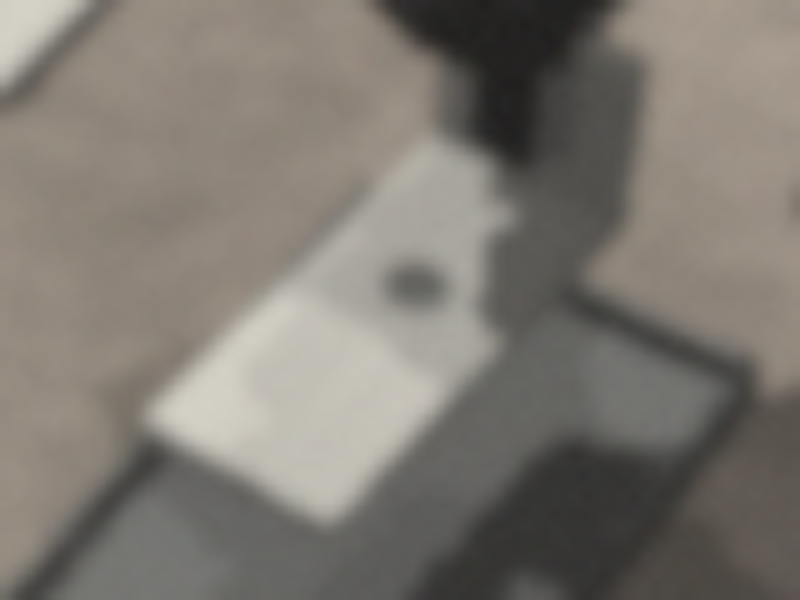

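```bash
cat > g2.py <<'E'
from h import *
from scipy.optimize import least_squares
s=arm.sense(); M=R.from_quat(s['orientation']).as_matrix(); B0=M@np.diag([-1,1,-1])
def cv(l,a,b,k): return [((u+.5)/k+a-.5,(v+.5)/k+b-.5) for u,v in l]
ld=lambda n: np.load(n+'2.npy',allow_pickle=True).item()
obs=[(ld('wrist'),[(-25,60,6),(25,60,6),(0,-10,6),(-25,-60,6)],cv([(681,296),(659,403),(498,347),(380,295)],0,0,1.5)),
(ld('top'),[(25,60,6),(-25,60,6)],cv([(140,228),(120,395)],235,150,7.0588)),
(ld('side'),[(25,60,6),(-25,60,6),(0,-10,6),(-25,-52,6),(25,-52,6)],cv([(147,415),(328,523),(416,284),(500,340),(432,138)],245,140,10))]
def run(obs,pr=1):
    def f(q):
        r=[]
        Rr=B0@R.from_rotvec(q[3:6]).as_matrix()
        for p,L,U in obs:
            W=s['ee_pos']+B0@q[:3]+np.array(L,float)@Rr.T; r.append(((proj(p,W)-np.array(U))*proj.__defaults__[0] if 0 else (proj(p,W)-np.array(U))).ravel())
        return np.r_[np.concatenate(r),(q[1]-56)/1,q[4]*100]
    o=least_squares(f,[0,56,-18,0,0,0]); return o.x.round(3),f(o.x).round(1)
for o in (obs,obs[1:],obs[:1]): print(*run(o))
E
python3 g2.py
```

```text
[ 2.3000e+00  5.7745e+01 -2.3514e+01  1.5500e-01 -6.0000e-03  5.0000e-02] [-0.7 -0.1  0.7  0.9 -1.9  0.5  0.3 -0.9 -1.7 -0.1 -0.5 -0.1 -1.1  0.5
  0.2 -0.3 -1.9  2.7  8.  -7.3 -3.6  4.3  1.7 -0.6]
[ 3.5370e+00  5.6095e+01 -2.6556e+01  1.9500e-01 -1.3000e-02  4.2000e-02] [-0.4 -0.6  0.5 -0.7 -1.  -0.3  0.1 -1.  -2.   3.1  7.8 -6.2 -3.6  5.3
  0.1 -1.3]
[ 1.0710e+00  5.7268e+01 -2.0602e+01  9.3000e-02  0.0000e+00  3.1000e-02] [ 0.2 -0.5 -0.3 -0.  -0.6  1.2 -0.2 -0.6  1.3  0. ]
```

```bash
sed -i 's/(0,-10,6),(-25,-52,6),(25,-52,6)\]/(0,-10,6),(25,-52,6)]/; s/(416,284),(500,340),(432,138)/(416,284),(432,138)/' g2.py; python3 g2.py
```

```text
[-5.2200e-01  5.6183e+01 -1.6806e+01  3.9000e-02 -4.0000e-03  1.0000e-02] [ 1.  -0.8 -1.1  0.1  0.   1.9 -1.2 -1.  -1.2  0.2 -1.   0.1 -0.6  0.4
  0.2  0.  -0.3  0.6 -0.9  0.8  0.2 -0.4]
[-1.1360e+00  5.5295e+01 -1.5545e+01  2.0000e-02 -0.0000e+00 -6.0000e-03] [-0.6  0.1 -0.8 -0.1 -0.5 -0.   0.1 -0.2  0.2  0.1 -0.1  0.1 -0.7 -0. ]
[ 1.0710e+00  5.7268e+01 -2.0602e+01  9.3000e-02  0.0000e+00  3.1000e-02] [ 0.2 -0.5 -0.3 -0.  -0.6  1.2 -0.2 -0.6  1.3  0. ]
```

Request:
apply_moves --moves '[0,0,0.01,3,20,0,0,0,0,0.02,8,60,5,0,0,0,0.03,14,105,10,0,0,0,0.04,20,150,18,0,0,0,0.057,26,195,26,0,0,0,0.057,31,235,34,0,0,0,0.057,35,270,41,0,0,0,0.057,37.5,290,45,0,0,0,0.057,38.7,299,46.8,0,0,0,0.057,38.7,299,46.8,0]' --newtons 80

```text
time: 8.38
ee_pos: [489.3, 94.1, 70.8]
orientation: [0.095, 0.995, -0.0, -0.0]
force: [-0.3, 0.7, -1.7]
gripper_width: 7.1
```

Request:
apply_moves --moves '[0,0,0,0,0,0,0,0,0,0,0,0,0,0,0,0,0,0,0,0,0]'

```text
time: 8.75
ee_pos: [489.6, 93.5, 71.2]
orientation: [0.096, 0.995, 0.0, 0.0]
force: [0.7, -0.1, -0.9]
gripper_width: 6.8
```

```bash
python3 -c "
from h import *
s=arm.sense();print(s['time'],s['joints'],s['ee_pos'],s['force'],s['gripper_width'],R.from_quat(s['orientation']).as_matrix().round(4))
for n in ['wrist','side','top']:
  p=arm.snapshot(n);save(p,n+'3.png',1.5);np.save(n+'3.npy',p,allow_pickle=True)
p=np.load('side3.npy',allow_pickle=True).item()
a,b,c,d=135,225,285,345
cv2.imwrite('pics/side3c.png',cv2.resize(cv2.cvtColor(p['frame'],cv2.COLOR_RGB2BGR)[b:d,a:c],None,fx=5,fy=5,interpolation=cv2.INTER_CUBIC))
"
```

```text
8.75 [ 1.88820431e-01  1.26898586e-01 -3.94588236e-01  1.04899588e+00
 -4.00069248e-05  3.80594178e-01] [489.58829359  93.54677719  71.16269101] [ 0.670348   -0.06478691 -0.88681298] 6.834905075124539 [[-9.817e-01  1.906e-01  3.000e-04]
 [ 1.906e-01  9.817e-01  0.000e+00]
 [-3.000e-04  1.000e-04 -1.000e+00]]
```

View pics/wrist3.png

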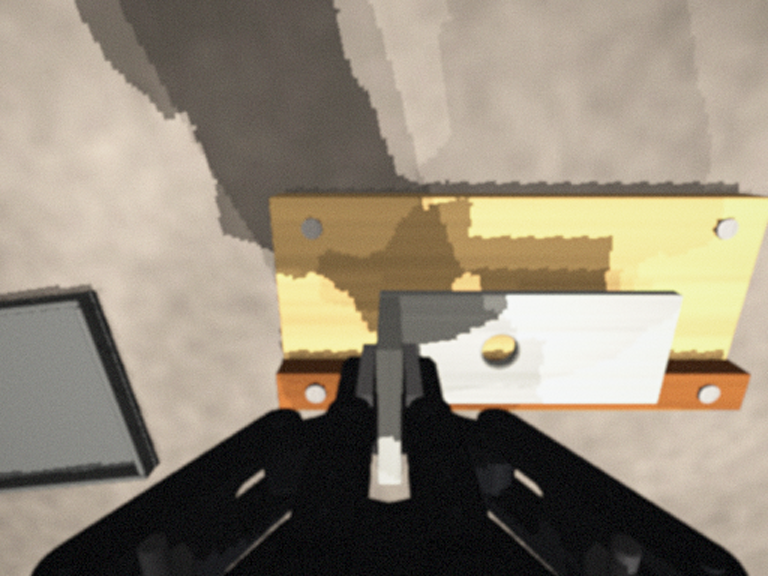

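View pics/side3c.png

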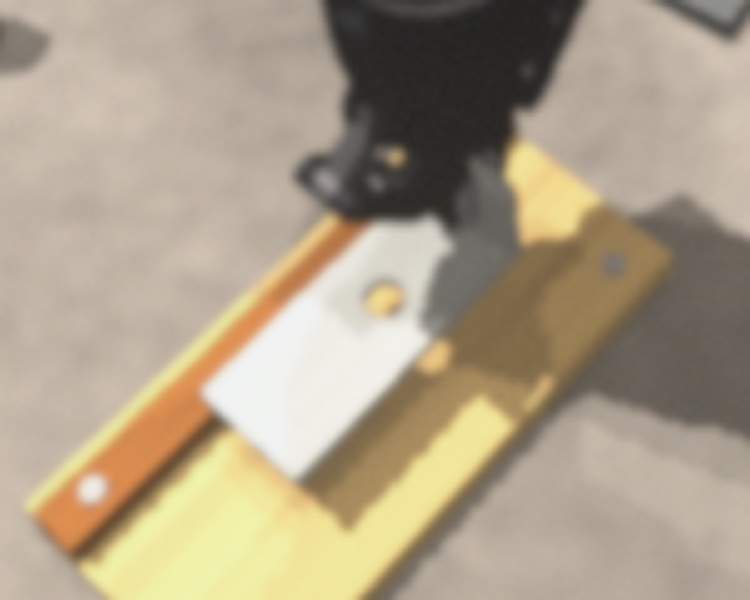

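View pics/top3.png

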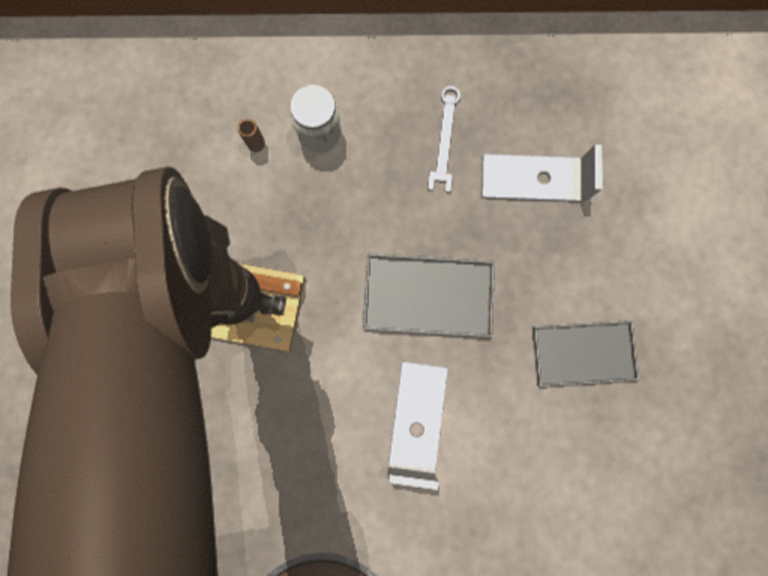

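Request:
apply_moves --moves '[0,0,0,0,0,6,0,0,0,0,0,0,14,0,0,0,0,0,0,20,0,0,0,0,0,0,23,0,0,0,0,0,0,25,0,0,0,0,0,0,25,0,0,0,0,0,0,25,0]'

```text
time: 9.78
ee_pos: [489.6, 94.1, 46.2]
orientation: [0.095, 0.995, 0.0, 0.0]
force: [-0.1, -0.1, -2.0]
gripper_width: 6.8
```

Request:
apply_moves --moves '[0,0,0,0,0,0.5,0,0,0,0,0,0,1,0,0,0,0,0,0,1.5,0,0,0,0,0,0,1.5,0]'

```text
time: 10.28
ee_pos: [489.4, 94.1, 44.5]
orientation: [0.095, 0.995, -0.0, -0.0]
force: [0.1, 0.2, -1.7]
gripper_width: 7.6
```

Request:
apply_moves --moves '[0,0,0,0,0,0.5,0,0,0,0,0,0,1,0,0,0,0,0,0,1.5,0,0,0,0,0,0,1.5,0]'

```text
time: 10.78
ee_pos: [489.4, 94.1, 42.9]
orientation: [0.095, 0.995, -0.0, -0.0]
force: [-0.3, -0.8, -1.9]
gripper_width: 6.9
```

Request:
apply_moves --moves '[0,0,0,0,0,0.5,0,0,0,0,0,0,1,0,0,0,0,0,0,1,0,0,0,0,0,0,1,0]'

```text
time: 11.28
ee_pos: [489.4, 94.1, 42.0]
orientation: [0.095, 0.995, -0.0, -0.0]
force: [-0.4, -0.2, -1.9]
gripper_width: 7.3
```

Request:
apply_moves --moves '[0,0,0,0,0,0.5,0,0,0,0,0,0,1,0,0,0,0,0,0,1,0,0,0,0,0,0,1,0]'

```text
time: 11.78
ee_pos: [489.4, 94.1, 41.0]
orientation: [0.095, 0.995, 0.0, 0.0]
force: [-0.6, -0.4, -1.4]
gripper_width: 7.2
```

Request:
apply_moves --moves '[0,0,0,0,0,0.5,0,0,0,0,0,0,1,0,0,0,0,0,0,1,0,0,0,0,0,0,1,0]'

```text
time: 12.28
ee_pos: [489.6, 94.0, 40.4]
orientation: [0.095, 0.995, -0.0, 0.0]
force: [-2.4, -1.6, 6.2]
gripper_width: 7.2
```

Request:
apply_moves --moves '[0,0,0,0,0,-0.7,0,0,0,0,-0.5,0,-0.7,0,0,0,0,-1,0,-0.7,0,0,0,0,-1,0,-0.7,0]'

```text
time: 12.78
ee_pos: [490.4, 94.1, 40.6]
orientation: [0.095, 0.995, 0.0, -0.0]
force: [-1.1, 0.9, 0.7]
gripper_width: 6.9
```

Request:
apply_moves --moves '[0,0,0,-0.5,0,0,0,0,0,0,-1,0,0,0,0,0,0,-1,0,0,0]'

```text
time: 13.15
ee_pos: [491.5, 93.7, 40.6]
orientation: [0.095, 0.995, 0.0, 0.0]
force: [-0.6, -0.2, 0.3]
gripper_width: 6.6
```

Request:
apply_moves --moves '[0,0,0,-0.4,0,0,0,0,0,0,-0.7,0,0,0,0,0,0,-0.7,0,0,0]'

```text
time: 13.52
ee_pos: [492.1, 93.5, 40.6]
orientation: [0.095, 0.995, -0.0, 0.0]
force: [-1.0, -0.3, -1.2]
gripper_width: 6.9
```

Request:
apply_moves --moves '[0,0,0,-0.4,0,0,0,0,0,0,-0.7,0,0,0,0,0,0,-0.7,0,0,0]'

```text
time: 13.9
ee_pos: [492.6, 93.4, 40.6]
orientation: [0.095, 0.995, -0.0, -0.0]
force: [-1.1, 0.8, 0.2]
gripper_width: 7.0
```

Request:
apply_moves --moves '[0,0,0,-0.4,0,0,0,0,0,0,-0.7,0,0,0,0,0,0,-0.7,0,0,0]'

```text
time: 14.28
ee_pos: [492.7, 93.4, 40.6]
orientation: [0.095, 0.995, 0.0, -0.001]
force: [-5.0, 1.0, 3.1]
gripper_width: 7.1
```

Request:
apply_moves --moves '[0,0,0,-0.4,0,0,0,0,0,0,-0.7,0,0,0,0,0,0,-0.7,0,0,0]'

```text
time: 14.65
ee_pos: [492.7, 93.4, 40.6]
orientation: [0.095, 0.995, 0.0, -0.001]
force: [-6.4, 1.0, 4.4]
gripper_width: 6.9
```

Request:
apply_moves --moves '[0,0,0,1,0,0,0,0,0,0,1.7,0,0.4,0,0,0,0,1.7,1,0.8,0,0,0,0,1.7,2,0.8,0,0,0,0,1.7,3,0.8,0,0,0,0,1.7,3,0.8,0]'

```text
time: 15.4
ee_pos: [492.9, 95.1, 40.6]
orientation: [0.096, 0.995, -0.001, 0.0]
force: [-5.7, -6.8, 8.7]
gripper_width: 7.1
```

Request:
apply_moves --moves '[0,0,0,0,1,0,0,0,0,0,0,2,0,0,0,0,0,0,3,0,0,0,0,0,0,3,0,0]'

```text
time: 15.9
ee_pos: [493.5, 98.1, 40.5]
orientation: [0.096, 0.995, -0.001, 0.0]
force: [-5.7, -6.4, 8.0]
gripper_width: 7.3
```

Request:
apply_moves --moves '[0,0,0,0.7,0,-0.3,0,0,0,0,0.7,1,-0.3,0,0,0,0,0.7,1.7,-0.3,0,0,0,0,0.7,2.4,-0.3,0,0,0,0,0.7,2.4,-0.3,0]'

```text
time: 16.52
ee_pos: [493.9, 102.2, 40.2]
orientation: [0.095, 0.995, 0.0, 0.0]
force: [0.9, -0.7, 1.4]
gripper_width: 6.9
```

Request:
apply_moves --moves '[0,0,0,0,0.7,0,0,0,0,0,0,1.4,0,0,0,0,0,0,1.4,0,0]'

```text
time: 16.9
ee_pos: [493.1, 103.4, 39.7]
orientation: [0.095, 0.995, -0.0, -0.001]
force: [-0.0, 0.2, -1.6]
gripper_width: 6.9
```

Request:
apply_moves --moves '[0,0,0,0,0,0.5,0,0,0,0,0,0,1,0,0,0,0,0,0,1.5,0,0,0,0,0,0,1.5,0]'

```text
time: 17.4
ee_pos: [493.6, 103.2, 38.6]
orientation: [0.095, 0.995, 0.0, -0.0]
force: [0.2, -0.3, -1.6]
gripper_width: 6.7
```

```bash
python3 -c "
from h import *
s=arm.sense();print(s['time'],s['ee_pos'],s['force'],s['wrist_torque'])
p=arm.snapshot('wrist');save(p,'w4.png',1.5)
a,b,c,d=230,180,480,280
cv2.imwrite('pics/w4c.png',cv2.resize(cv2.cvtColor(p['frame'],cv2.COLOR_RGB2BGR)[b:d,a:c],None,fx=3.2,fy=3.2,interpolation=cv2.INTER_CUBIC))
"
```

```text
17.4 [493.62908171 103.21819527  38.64499729] [ 0.17358915 -0.29892961 -1.61878681] [-0.0619201   0.03666986 -0.06607805]
```

View pics/w4c.png

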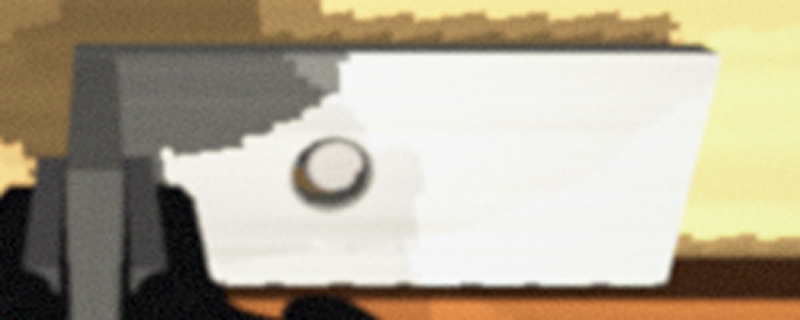

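Request:
apply_moves --moves '[0,0,0,0,0,0.5,0,0,0,0,0,0,1,0,0,0,0,0,0,1.5,0,0,0,0,0,0,2,0,0,0,0,0,0,2,0]'

```text
time: 18.08
ee_pos: [493.6, 103.2, 36.6]
orientation: [0.095, 0.995, -0.0, -0.0]
force: [0.6, -0.5, -2.1]
gripper_width: 7.3
```

Request:
apply_moves --moves '[0,0,0,0,0,0.5,0,0,0,0,0,0,1,0,0,0,0,0,0,1.5,0,0,0,0,0,0,1.5,0]'

```text
time: 18.58
ee_pos: [493.6, 103.2, 35.1]
orientation: [0.095, 0.995, -0.0, -0.0]
force: [1.2, -1.1, -1.7]
gripper_width: 7.0
```

Request:
apply_moves --moves '[0,0,0,0,0,0.5,0,0,0,0,0,0,1,0,0,0,0,0,0,1,0]'

```text
time: 18.95
ee_pos: [493.6, 103.2, 34.1]
orientation: [0.095, 0.995, -0.0, -0.0]
force: [0.6, 0.2, -1.5]
gripper_width: 6.9
```

Request:
apply_moves --moves '[0,0,0,0,0,0.4,0,0,0,0,0,0,0.8,0,0,0,0,0,0,0.8,0]'

```text
time: 19.32
ee_pos: [493.6, 103.2, 33.4]
orientation: [0.095, 0.995, -0.0, -0.0]
force: [-0.8, -0.4, -1.0]
gripper_width: 6.7
```

Request:
apply_moves --moves '[0,0,0,0,0,0.4,0,0,0,0,0,0,0.8,0,0,0,0,0,0,0.8,0]'

```text
time: 19.7
ee_pos: [493.7, 103.2, 32.7]
orientation: [0.095, 0.995, 0.0, 0.0]
force: [-1.3, 0.6, 0.5]
gripper_width: 6.8
```

Request:
apply_moves --moves '[0,0,0,0,0,0.4,0,0,0,0,0,0,0.8,0,0,0,0,0,0,0.8,0]'

```text
time: 20.08
ee_pos: [493.7, 103.2, 32.7]
orientation: [0.095, 0.995, 0.0, 0.0]
force: [-3.7, -1.3, 8.1]
gripper_width: 7.1
```

Request:
apply_moves --moves '[0,0,0,0,0,-0.6,0,0,0,0,0,0,-0.6,0.1,0,0,0,0,0,-0.6,0.15,0,0,0,0,0,-0.6,0.25,0,0,0,0,0,-0.6,0.35,0,0,0,0,0,-0.6,0.4,0,0,0,0,0,-0.6,0.4,0,0,0,0,0,-0.6,0.4]' --newtons 20

```text
time: 21.08
ee_pos: [493.6, 103.2, 32.4]
orientation: [0.095, 0.995, -0.0, 0.0]
force: [0.5, -0.1, 0.5]
gripper_width: 34.1
```

Request:
apply_moves --moves '[0,0,0,0,0,-5,0.4,0,0,0,0,0,-20,0.4,0,0,0,0,0,-50,0.4,0,0,0,0,0,-80,0.4,0,0,0,0,0,-110,0.4,0,0,0,0,0,-135,0.4,0,0,0,0,0,-150,0.4,0,0,0,0,0,-150,0.4,0,0,0,0,0,-150,0.4]'

```text
time: 22.2
ee_pos: [493.2, 103.2, 181.6]
orientation: [0.095, 0.995, -0.0, -0.001]
force: [-1.2, 0.0, -0.2]
gripper_width: 33.8
```

```bash
python3 -c "
from h import *
s=arm.sense();print(s['time'],s['ee_pos'],s['force'],s['gripper_width'])
p=arm.snapshot('wrist');save(p,'w5.png',1.5);np.save('wrist5.npy',p,allow_pickle=True)
p=arm.snapshot('side');np.save('side5.npy',p,allow_pickle=True)
a,b,c,d=135,225,285,375
cv2.imwrite('pics/side5c.png',cv2.resize(cv2.cvtColor(p['frame'],cv2.COLOR_RGB2BGR)[b:d,a:c],None,fx=4,fy=4,interpolation=cv2.INTER_CUBIC))
"
```

```text
22.2 [493.24050513 103.15531392 181.56184001] [-1.24542422  0.011663   -0.19266289] 33.836495485178375
```

View pics/w5.png

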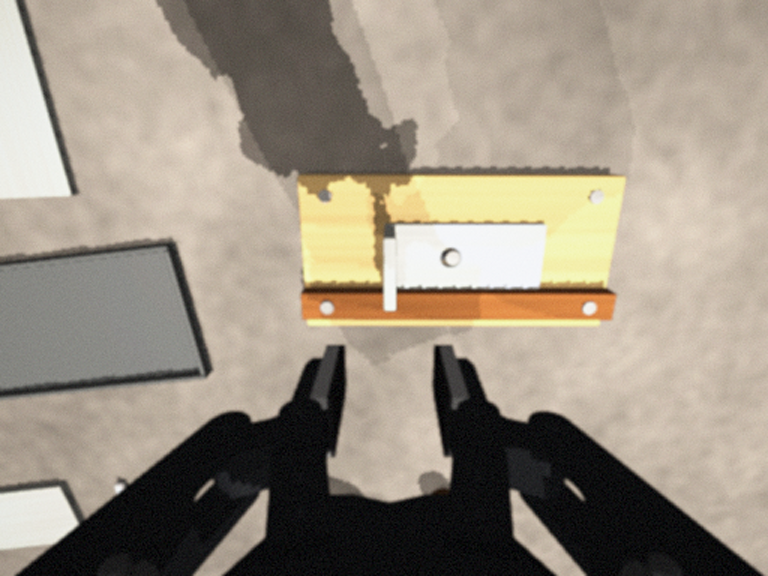

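View pics/side5c.png

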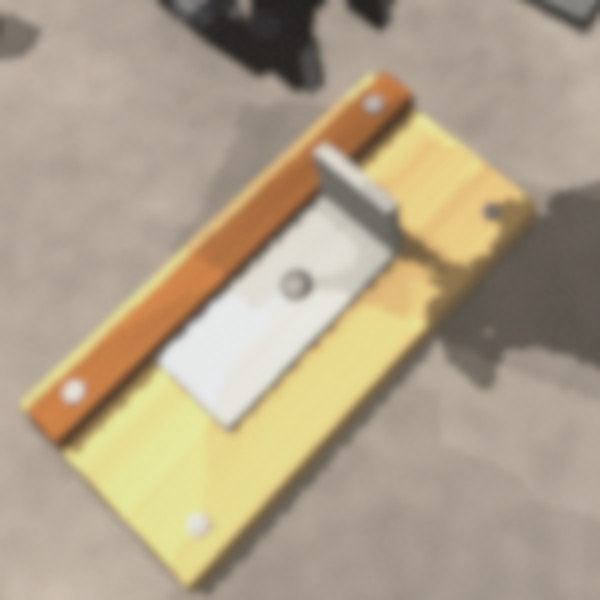

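Run:
```python
from h import *
from scipy.optimize import least_squares
w=np.load('wrist5.npy',allow_pickle=True).item(); s=np.load('side5.npy',allow_pickle=True).item()
cv=lambda l,a,b,k:[((u+.5)/k+a-.5,(v+.5)/k+b-.5) for u,v in l]
obs=[(w,[(-25,60,6),(25,60,6),(0,-10,6),(-25,-52,6),(-25,-60,51),(25,-60,51),(25,-52,51)],cv([(545,224),(544,289),(451.5,257.5),(396,224),(385,236),(385,310),(396,310)],0,0,1.5)),
(s,[(25,60,6),(-25,60,6),(0,-10,6),(-25,-52,6)],cv([(160,357),(232,430),(296,284),(397,250)],135,225,4))]
for o in (obs,obs[:1],obs[1:]):
  for full in (0,1):
    def f(q):
        Rr=(R.from_euler('z',q[3])*R.from_rotvec([q[4]*full,0,0])).as_matrix(); r=[]
        for p,L,U in o: r.append((proj(p,np.r_[q[:2],18+q[2]*full]+np.array(L,float)@Rr.T)-np.array(U)).ravel())
        return np.concatenate(r)
    x=least_squares(f,[500,159,0,-.19,0]); print(full,x.x.round(3),f(x.x).round(1))
```

```text
0 [ 5.03391e+02  1.59155e+02 -3.87200e+00 -1.87000e-01  0.00000e+00] [ 1.5 -0.4 -3.  -1.2 -0.3 -0.7 -0.2 -0.  -0.6  1.  -0.2  0.1  0.3  0.1
 -1.3  0.7 -1.3 -0.1  0.2  0.3 -1.2  1.3]
1 [ 5.02354e+02  1.58940e+02  3.32500e+00 -1.91000e-01 -9.00000e-03] [ 2.3 -0.6 -2.5 -1.  -0.2 -0.8 -0.4 -0.4 -0.5  0.6 -0.3  0.5  0.4  0.5
 -1.1  0.2 -1.1 -0.5  0.5 -0.2 -0.8  0.7]
0 [ 5.0367e+02  1.5948e+02  0.0000e+00 -1.9100e-01  0.0000e+00] [ 1.9  0.  -2.8 -0.8 -0.  -0.6  0.2 -0.  -0.1  0.9  0.   0.1  0.6  0.1]
1 [ 5.03769e+02  1.59757e+02 -1.70000e-02 -1.88000e-01  1.30000e-02] [ 2.3  0.  -2.3 -0.7  0.1 -0.5  0.3  0.1 -0.6  1.  -0.2 -0.   0.3 -0. ]
0 [ 5.02673e+02  1.57440e+02  0.00000e+00 -1.74000e-01  0.00000e+00] [-0.3  0.5  0.  -0.6  0.9 -0.3 -0.6  0.4]
1 [ 5.02368e+02  1.57151e+02  9.32000e-01 -1.96000e-01 -6.60000e-02] [-0.1  0.5 -0.3 -0.2  1.  -0.4 -0.5  0.1]
```

```bash
python3 -c "
from h import *
s=arm.sense();print(s['time'],s['qd'].round(4),s['force']);print(arm.close_job())"
```

```text
22.3 [-0.0014 -0.0008  0.0026  0.0019 -0.0009  0.0015] [-0.95337039 -0.3718603   0.58925115]
the job is handed in; nothing more can be done
None
```

I put the bracket over the dowel and handed the job in at 22.3 s. No verdict is reported, so success rests on the checks below.

**What I did:** I gripped the smallest bracket by its leaf and lifted it about 100 mm out of the larger tray. I lowered it until the plate touched the dowel tip, found the fence by touch, backed off slightly and slid along the fence. When the contact force vanished, the hole was over the dowel. I then lowered it to the board, let go and raised the gripper about 150 mm.

**What the last checks showed:**
- **Seating:** the plate went down 7.9 mm from the dowel-tip contact to the board contact, against the 8 mm dowel height.
- **Forces:** no force component in the readings taken after each move went above about 9 N.
- **Position:** the last pictures show the dowel inside the hole and the bracket along the fence. The pose fits put its angle within about 1° of the fence, with the hole on the middle line to within camera accuracy of about 2 mm.
- **Bystanders:** I never went near the jar, wrench or nipple. I did not take a final picture that covers all three.

**What disagreed:** I fitted tilt and height from the last pictures, and the fits did not agree:

| Picture used | Tilt | Underside height off the board |
|---|---|---|
| Wrist only | 0.7° | about 0 mm |
| Both | −0.5° | 3.3 mm |
| Side only | −3.8° | 0.9 mm |

The side-only fit is beyond the 2° limit, and the both-pictures height is beyond the 1.8 mm limit. I took these as the limits of picking a few points in coarse images. I relied on the measured drop and the plate looking flat, and did not check for flatness by touch.

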